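# Clear the sander's guard window and hold a bridge blank in it

### The arm

A 6-joint arm with a two-finger parallel gripper is mounted at the origin on the work surface. World frame = base frame: x ahead of the robot, y to its left, z up, the work surface at z = 0. Lengths are in mm, angles in rad, forces in N, time in s.
With the tool pointing down it reaches from about 375 to 925 mm from the base axis. Payload 5.7 kg.
Tool frame: the origin (TCP) lies on the mounting face of the last link; the fingertips stand 173 mm ahead of it and the grasp point (between the pads) lies 155 mm ahead of it; z points along the fingers, y is the line along which they close (so a half turn about z gives the same grasp; the last joint's range is limited). The gripper opens to 85 mm and grips with 20 to 120 N. Pads are 22 mm wide; open, the fingers measure 114 mm over their backs; the gripper's body (76 mm by 85 mm) begins 54 mm behind the grasp point. The pads swing forward as they close: fully open they stand 13 mm farther back than shut.
Start: joints at [1.223, 0.359, 1.51, -0, 1.272, -0.115], TCP at [138.423, 583.802, 404.667] pointing down, gripper open.
Joint ranges: [-2.97, 2.97], [-1.01, 2.36], [0.21, 2.38], [-0.96, 4.11], [0.2, 2.71], [-2.98, 2.98]. Speed limits (rad/s): [2.39, 2.39, 3.14, 3.14, 3.14, 3.14].

### API

Orientations are given as a rotation vector (axis times angle).
In Python, from plant import env, viewer gives the robot as it stands. The module is installed in compiled form; this text tells all that it offers. Calls block until the motion is done:
- env.move_pose(position, orientation): joint-space move of the TCP to a pose.
- env.move_linear(position, speed=150, rotation=None, contact_N=None): straight line of the TCP; rotation=None keeps the orientation; speed is the mean speed in mm/s. With contact_N (N) it stops when the force on the tool has changed by that much, and returns True; else False.
- env.goto_joints(angles): joint-space move.
- env.grip(opening, squeeze=None): opening from 0.0 (shut) to 1.0 (fully open); squeeze is the grip in N (None keeps the last); returns when the fingers have stopped.
- env.hold(seconds).
- env.inverse_kinematics(position, orientation): joint angles nearest the present ones, or None.
- env.get_obs(): the state.
- viewer.snapshot(name): name is "side" or "top" or "wrist"; returns the picture (420x560x3 uint8, blue, green, red); there is no depth.
- viewer.calibration(name): a dict with "fx", "fy", "cx", "cy" (pixels), "R" (3x3) and "t" (3): a world point X has camera coordinates R X + t. Camera axes: x right, y down, z forward; pixel columns grow to the right and rows downward; lengths in mm; the calibration is good to about 2 mm. The wrist camera is an equidistant fisheye: a pixel r from the principal point sees the ray r / f radians off the axis. A picture is of the moment at which its call begins: read the wrist's pose just before it. calibration takes no time and is no camera call; for the wrist camera it gives the pose at the moment of the call.
A pose or a line that the arm cannot do raises env.PlanningError and nothing moves.
- env.job_done(): hands the job in; it is judged then, once.
The state is a dict: "time": time; "joint_pos": joint angles; "joint_velocities": joint speeds; "effort": joint torques, N m; "ee_pos": TCP position; "eef_rot": TCP orientation; "force": force on the tool from outside, world axes, zero at the start; "wrist_torque": the same for the moment, N m; "grip_width": opening from 0.0 (shut) to 1.0 (fully open); "gripper_force": force on a finger pad.
Only numpy, scipy, OpenCV 4.12 (cv2) and the standard library are available. Lean on these libraries where they do the work, as an engineer would, in place of code of your own. Each camera call takes 0.05 s, during which the arm holds its last target. There are 200 camera calls.

### The job

Two closed cartons have been left in a pile on top of the little end sander and cover its guard window: move both onto the same kind of carton standing alone on the bench, so that the three make one square, straight column, and let go of them. Then take the long bridge blank (the taller of the two strips in the wooden rack), lower it foot first through the narrow window and push it down until the sprung sanding shoe inside is pressed about half way through its travel. Finish while still holding the blank upright there, and leave everything else on the bench, the bottom carton included, where it stands.

Things in the scene. Friction and masses are not known exactly. Their poses are not given: they have to be found in the camera images.
- sander: end sander fixed to the bench: a low grey box 220 (x) x 200 (y) x 90 mm high with a flat aluminium guard plate as its top and the guard window in the middle of it. Origin: centre of its underside, on the bench; z up. It stands in a different place and yaw each time
- window (a point): centre of the guard window, level with the guard plate's top face, 90 mm above the bench. The window is a slot 42 mm long (along the sander's x) and 14 mm wide (along the sander's y) through the 8 mm thick plate, its upper rim bevelled 3 mm all round (48 x 20 mm at the top face); below the plate the box is hollow. Axes as the sander's
- shoe (a joint): how far the sprung sanding shoe is pressed down, in m: 0 released, 0.024 fully down. The shoe is a flat wooden plate 64 x 40 mm under the window, its top 28 mm below the guard plate's top face when released; spring 300 N/m with about 1 N of preload, so about 4 N at half travel. Half travel (0.012) puts the blank's foot 40 mm below the guard plate's top face
- blank: bridge blank: the taller of two dark wooden strips standing on end in the rack. 40 mm wide (its x), 12 mm thick (its y), 130 mm long (its z), 50 to 100 g; it is 2 mm smaller than the window both ways. Origin: centre of its foot (lower end); z runs up along it. At the start its foot is 10 mm above the bench and its top 140 mm above the bench
- rack: wooden rack fixed to the bench, 190 (x) x 70 (y) x 35 mm high, with two equal grooves 25 mm deep, 45 mm either side of its middle along x, 1 mm wider all round than a strip, in which the blank and the offcut stand in either order. Origin: centre of its underside; z up
- offcut: the shorter strip in the rack, 40 x 12 mm and 80 mm long, to be left in the rack. Origin: centre of its foot
- carton_base: closed cardboard carton standing alone on the bench, the bottom of the column: 95 (x) x 55 (y) x 40 mm high with a paper tape strip along its length. Origin: centre of its underside, z up
- carton_a: carton of the same kind and size (95 x 55 x 40 mm, 85 to 160 g), standing on the guard plate over the window, lower one of the pile. Origin: centre of its underside, z up; x along its 95 mm length
- carton_b: carton of the same kind and size, standing on carton_a, upper one of the pile. Origin: centre of its underside, z up; x along its 95 mm length
- glue: white glue bottle, 56 mm in diameter, 130 mm high; bystander. Origin: centre of its underside
- jar: amber glass jar with steel cap, 64 mm in diameter, 75 mm high; bystander. Origin: centre of its underside
- tin: small brass tin, 52 mm in diameter, 40 mm high; bystander. Origin: centre of its underside
- driver: screwdriver lying on the bench between the robot and the sander; bystander. Origin: middle of its underside; handle to its -x
- plane: steel hand plane, 240 x 60 mm, about 120 mm high; bystander at the bench's left. Origin: centre of its underside
- mallet: hammer lying at the bench's right; bystander. Origin: middle of its underside; handle to its -x
Not all that is in view belongs to the job. Leave any pink or yellow look-alike of the carton_a alone. Leave any green look-alike of the carton_b alone.

How it is judged (in metres and radians):
On the way:
1. both cartons stand squarely on the lone carton, let go (horizontal distance between each of carton_a, carton_b and carton_base below 0.014 m and angle between the x axis of each of carton_a, carton_b and the x axis of carton_base, either way round below 0.17 rad and angle between each of carton_a, carton_b, carton_base's own z axis and vertical below 0.08 rad and linear speed of each of carton_a, carton_b below 0.03 m/s and contact force between the fingers and carton_a below 0.1 N and contact force between the fingers and carton_b below 0.1 N and ((z of carton_a in the frame of carton_base between 0.033 and 0.047 m and z of carton_b in the frame of carton_base between 0.073 and 0.087 m) or (z of carton_b in the frame of carton_base between 0.033 and 0.047 m and z of carton_a in the frame of carton_base between 0.073 and 0.087 m))), for 0.2 s.
At the end, for the whole second after the job is handed in: Blank gripped, upright (0.12 rad) in the window, foot 31 mm or more below the plate and within 6 mm of its axis, shoe pressed 6 to 18 mm; cartons released on the bottom one, one on the other, centres within 14 mm, yaw within 0.17 rad, still; bottom carton moved under 30 mm, bystanders under 40 mm (all of step 1 and horizontal distance between blank and window below 0.006 m and z of blank in the frame of window below -0.031 m and angle between blank's own z axis and vertical below 0.12 rad and angle between the x axis of blank and the x axis of sander, either way round below 0.2 rad and value of joint shoe between 0.006 and 0.018 m and contact force between the fingers and blank above 1 N and contact force between blank and shoe above 0.5 N and linear speed of blank below 0.02 m/s and distance of carton_base from where it was at the start of the episode below 0.03 m and distance of each of offcut, glue, jar, tin, driver, plane, mallet from where it was at the start of the episode below 0.04 m); the arm keeps its last pose, push and grip.
It fails at once if a bystander was knocked away (distance of any of offcut, glue, jar, tin, driver, plane, mallet from where it was at the start of the episode above 0.04 m).
It fails at once if the bottom carton was pushed away (distance of carton_base from where it was at the start of the episode above 0.03 m).
It also fails if it takes over 72 s, if anything falls off the work surface, if the arm or the gripper's body presses on something with over 40 N, if the wrist force passes 120 N, or if a joint passes its speed limit or range.

## Working session

There is one attempt and no reset: what is moved stays moved. The work goes in short steps, each a Python script; the robot and the scene stay as the last script left them, time stands still between calls to the robot, and variables do not carry over. Pictures are saved under pics/ and viewed, at most 10 in all, crops included, and the job is handed in when it is done.

```bash
mkdir -p pics
python3 - <<'E'
from plant import env, viewer
import cv2,numpy as np
for n in ["top","side","wrist"]:
    c=viewer.calibration(n); print(n,{k:np.round(v,3).tolist() for k,v in c.items()})
    im=viewer.snapshot(n); cv2.imwrite(f"pics/{n}0.png",im)
o=env.get_obs(); print(o["time"],o["ee_pos"],o["eef_rot"],o["force"])
E
```

```text
top {'fx': 404.76, 'fy': 404.76, 'cx': 284.28, 'cy': 215.274, 'R': [[0.014, -1.0, -0.006], [-0.998, -0.014, -0.066], [0.066, 0.007, -0.998]], 't': [-10.601, 523.628, 1542.202]}
side {'fx': 453.782, 'fy': 453.782, 'cx': 276.026, 'cy': 206.227, 'R': [[0.817, -0.576, -0.005], [-0.38, -0.532, -0.757], [0.433, 0.62, -0.654]], 't': [-436.988, 269.313, 1191.199]}
wrist {'fx': 325.192, 'fy': 325.192, 'cx': 277.091, 'cy': 213.245, 'R': [[0.233, 0.973, -0.002], [0.926, -0.221, 0.307], [0.298, -0.073, -0.952]], 't': [-598.955, -38.407, 380.536]}
0.15 [138.32453776 583.55332361 404.01060263] [-3.64809240e-01 -3.11999875e+00  2.31212337e-03] [-0.36482135 -0.64629983  0.26269682]
```

View pics/top0.png

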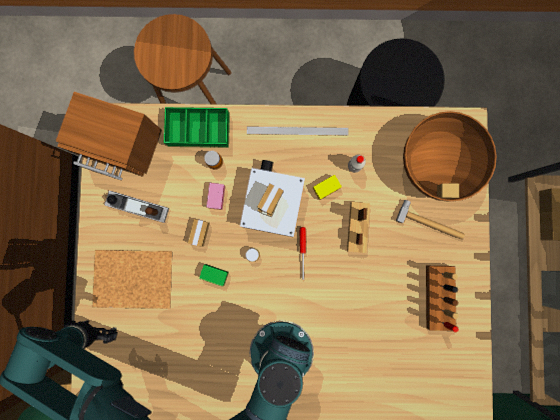

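View pics/side0.png

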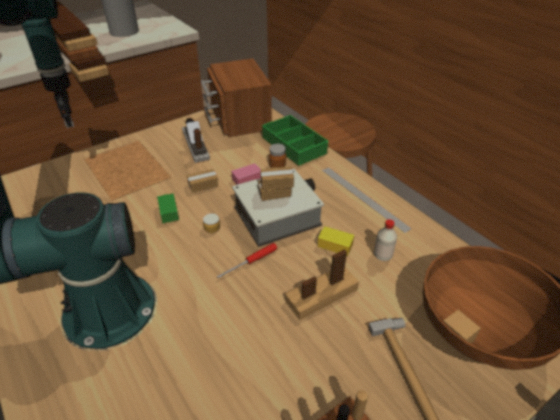

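Top: pile on the sander about (270,200), sander plate about (272,203), lone carton (197,233), rack (356,227) with the tall strip at its far end (362,209). The side view agrees, with the tall strip at (338,265). Pink (215,195), yellow (327,187) and green (213,274) are decoys.

```bash
cat > h.py <<'E'
from plant import env, viewer
import cv2, numpy as np
from scipy.spatial.transform import Rotation as Ro
def down(yaw):  # tool x at world yaw, tool z down
    return (Ro.from_euler('z',yaw)*Ro.from_euler('x',np.pi)).as_rotvec()
def cast(c,px,z,fish=False):
    p=np.atleast_2d(np.asarray(px,float)); u=(p-[c["cx"],c["cy"]])/[c["fx"],c["fy"]]
    if fish:
        r=np.linalg.norm(u,axis=1,keepdims=True)+1e-9
        d=np.hstack([u/r*np.sin(r),np.cos(r)])
    else: d=np.hstack([u,np.ones((len(u),1))])
    R=np.array(c["R"]);C=-R.T@np.array(c["t"]); d=d@R
    return C+d*((z-C[2])/d[:,2])[:,None]
def snap(n,f):
    c=viewer.calibration(n); im=viewer.snapshot(n); cv2.imwrite(f"pics/{f}.png",im); np.save(f"pics/{f}.npy",c,allow_pickle=True); return c,im
def load(f): return np.load(f"pics/{f}.npy",allow_pickle=True).item(), cv2.imread(f"pics/{f}.png")
def yawnear(y,ref): # yaw mod pi nearest ref
    return y+np.pi*np.round((ref-y)/np.pi)
E
python3 - <<'E'
from h import *
c=viewer.calibration("top")
for n,p,z in [("pile",(270,200),170),("sander",(272,203),90),("base",(197,233),40),("blank",(363,208),140),("off",(360,237),90),("rackc",(356,227),35)]:
    print(n,cast(c,p,z)[0].round())
p=cast(c,(225,215),100)[0]; q=env.inverse_kinematics([p[0],p[1],430],down(np.pi))
print(p,q)
env.move_pose([p[0]+40,p[1]-20,420],down(np.pi))
c,im=snap("wrist","w1"); print(env.get_obs()["time"],env.get_obs()["ee_pos"])
E
```

```text
pile [566.  46. 170.]
sander [564.  42.  90.]
base [450. 326.  40.]
blank [ 545. -283.  140.]
off [ 443. -282.   90.]
rackc [ 482. -276.   35.]
[516.32160323 212.4790198  100.        ] [ 0.26668318  0.27654224  1.5675864   0.          1.29746402 -1.30411314]
2.2583 [555.96140798 193.3245194  419.99329952]
```

View pics/w1.png

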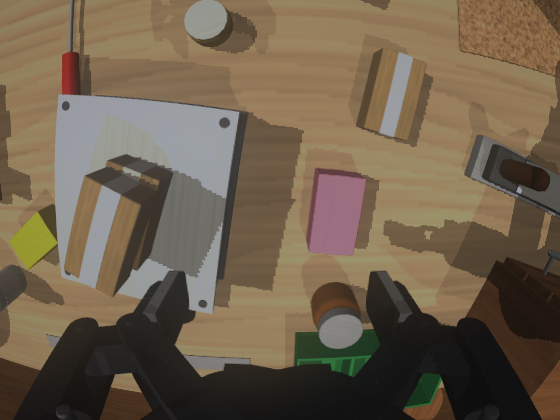

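Wrist view: pile top centre about (110,240), lone carton (393,93), plate screws (66,105), (224,122), (203,303). I'll segment the tapes and plate next, with a zoomed composite as a check.

Run:
```python
from h import *
c,im=load("w1")
hsv=cv2.cvtColor(im,cv2.COLOR_BGR2HSV)
for p in [(75,240),(100,230),(135,240),(380,90),(397,90),(412,95),(300,90),(200,150),(180,230)]: print(p,hsv[p[1],p[0]])
a=cv2.resize(im[130:310,30:190],None,fx=3,fy=3,interpolation=cv2.INTER_CUBIC)[:540]
b=cv2.resize(im[30:150,340:440],None,fx=3,fy=3,interpolation=cv2.INTER_CUBIC)
o=np.zeros((540,800,3),np.uint8);o[:,:480]=a;o[:360,490:790]=b
cv2.imwrite("pics/z1.png",o)
```

```text
(75, 240) [ 17 114 141]
(100, 230) [110  14 163]
(135, 240) [17 67 61]
(380, 90) [ 17 120 145]
(397, 90) [111  11 161]
(412, 95) [ 17 119 141]
(300, 90) [ 16 103 144]
(200, 150) [105  12 164]
(180, 230) [ 23  21 110]
```

View pics/z1.png

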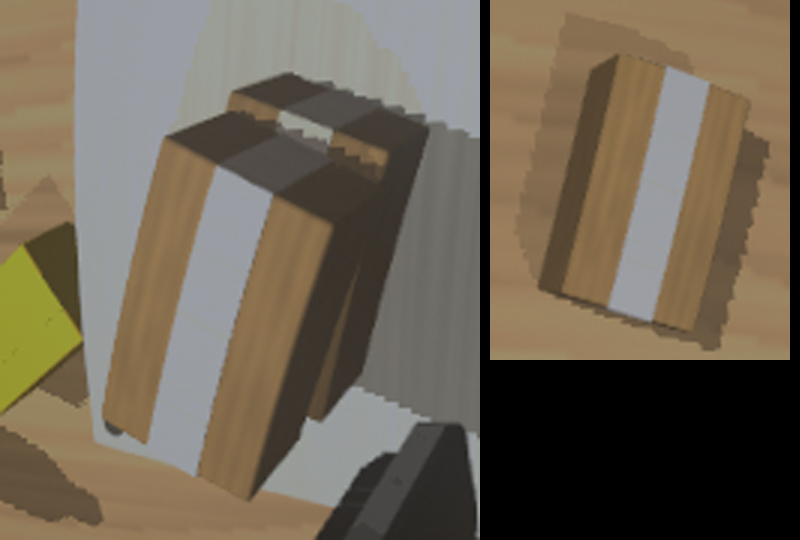

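Zoom: top carton corners (167,138), (333,225), (248,500), (104,418). Base carton corners (618,54), (750,102), (693,332), (562,292).

```bash
cat >> h.py <<'E'
def quad(P): # centre, yaw of long side, sides; P: 4 points in order 
    P=np.array(P)[:,:2]; e=[P[1]-P[0],P[2]-P[1],P[2]-P[3],P[3]-P[0]]
    l=(e[1]+e[3])/2; return P.mean(0).round(1), round(float(np.arctan2(l[1],l[0])),3), [round(float(np.linalg.norm(x)),1) for x in e]
E
python3 - <<'E'
from h import *
c,im=load("w1")
b=np.array([(167,138),(333,225),(248,500),(104,418)])/3+[30,130]
s=(np.array([(618,54),(750,102),(693,332),(562,292)])-[490,0])/3+[340,30]
print(quad(cast(c,b,170,True)),quad(cast(c,s,40,True)))
sc=np.array([(66,105),(224,122),(203,303)]); print(cast(c,sc,90,True).round(1))
E
```

```text
(array([570.7,  47.2]), -0.474, [52.4, 93.5, 52.6, 93.5]) (array([452.5, 324.6]), -0.225, [55.0, 92.8, 54.1, 92.5])
[[454.2 -27.3  90. ]
 [485.6 144.9  90. ]
 [678.3 110.8  90. ]]
```

```bash
cat >> h.py <<'E'
BASE=np.array([452.5,324.6]); BY=-0.225+np.pi
def pick(xy,yaw,bottom):
    o=down(yaw); z=bottom+24+155
    env.grip(1.0)
    env.move_pose([*xy,z+70],o)
    f=env.move_linear([*xy,z],speed=120,contact_N=12)
    print("hit" if f else "ok",env.get_obs()["ee_pos"].round(1))
    env.grip(0.0,30); s=env.get_obs(); print("grip",s["grip_width"],s["gripper_force"])
    env.move_linear([*xy,z+70],speed=150)
def place(xy,yaw,bottom):
    o=down(yaw); z=bottom+24+155
    env.move_pose([*xy,z+60],o)
    env.move_linear([*xy,z+10],speed=120)
    f=env.move_linear([*xy,z-3],speed=25,contact_N=3)
    print("touch",f,env.get_obs()["ee_pos"].round(1)-[*xy,z])
    env.grip(1.0); env.move_linear([*xy,z+70],speed=150)
E
python3 - <<'E'
from h import *
print(env.inverse_kinematics([570.7,47.2,309],down(np.pi-.474)),env.inverse_kinematics([*BASE,220],down(BY)))
pick((570.7,47.2),np.pi-.474,130)
place(BASE,BY,40)
env.move_pose([556,193,420],down(np.pi))
c,im=snap("wrist","w2"); print(env.get_obs()["time"])
a=cv2.resize(im[130:310,30:190],None,fx=3,fy=3,interpolation=cv2.INTER_CUBIC)[:540]
b=cv2.resize(im[10:150,330:430],None,fx=3,fy=3,interpolation=cv2.INTER_CUBIC)
o=np.zeros((540,800,3),np.uint8);o[:,:480]=a;o[:420,490:790]=b
cv2.imwrite("pics/z2.png",o)
E
```

```text
[-0.03809269  0.42259903  1.67672678  0.          1.04226685 -1.13488902] [ 4.98232650e-01  5.27956787e-01  1.78228406e+00 -4.44089210e-16
  8.31351810e-01 -8.47563677e-01]
ok [571.1  47.7 309.6]
grip 0.6427879522164418 33.01574528217316
touch True [0.3 0.2 0.8]
9.0167
```

View pics/z2.png

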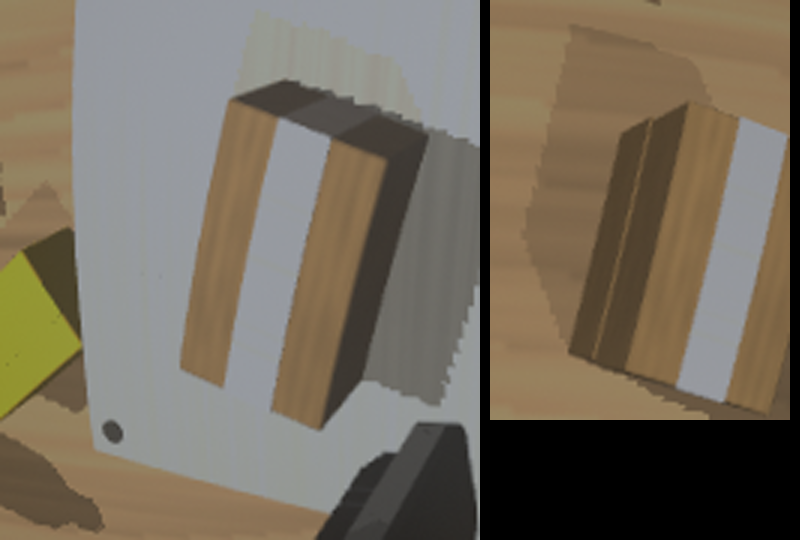

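carton_b sits square on the base. carton_a corners in the zoom are (230,98), (387,157), (322,430), (181,370). Next I move it.

Run:
```python
from h import *
c,im=load("w2")
a=np.array([(230,98),(387,157),(322,430),(181,370)])/3+[30,130]
p,y,s=quad(cast(c,a,130,True)); print(p,y,s)
ok=abs(np.mean([s[0],s[2]])-55)<4 and abs(np.mean([s[1],s[3]])-95)<5 and np.linalg.norm(p-[566,42])<40
if ok:
    pick(p,y+np.pi,90); place(BASE,BY,80)
    # look at rack and sander
    env.move_pose([600,-110,420],down(np.pi))
    c,im=snap("wrist","w3"); snap("top","t3"); snap("side","s3"); print(env.get_obs()["time"])
```

```text
[564.9  51.4] -0.376 [53.1, 94.3, 53.6, 94.6]
ok [565.4  51.9 269.6]
grip 0.6394972024629288 33.08127164840698
touch True [0.3 0.2 0.8]
16.6833
```

View pics/w3.png

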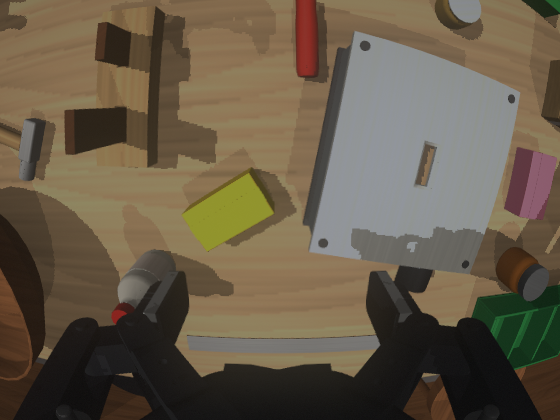

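View pics/s3.png

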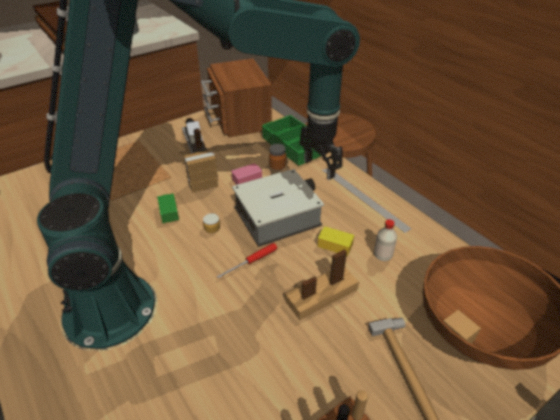

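Both cartons are stacked (side view (200,165)). In w3 the window is at (427,164), and the blank stands at the rack's far end (70–126,130) with its 40 mm width along the rack's x. Next are overhead views of the blank and the window.

Run:
```python
from h import *
env.move_pose([615,42,380],down(np.pi-.17)); c1,i1=snap("wrist","w4")
env.move_pose([605,-280,420],down(np.pi-.17)); c2,i2=snap("wrist","w5"); print(env.get_obs()["time"])
def proj(c,X):
    v=np.array(c["R"])@X+c["t"]; r=np.hypot(v[0],v[1]); th=np.arctan2(r,v[2]); return np.array([c["cx"],c["cy"]])+c["fx"]*th*v[:2]/r
p1=proj(c1,np.array([566,42,90])).round().astype(int); p2=proj(c2,np.array([545,-283,140])).round().astype(int); print(p1,p2)
o=np.zeros((600,800,3),np.uint8)
for k,(i,p,w,h) in enumerate([(i1,p1,40,45),(i2,p2,55,75)]):
    x0,y0=max(p[0]-w,0),max(p[1]-h,0); r=i[y0:y0+2*h,x0:x0+2*w]; s=[4,3.6][k]
    r=cv2.resize(r,None,fx=s,fy=s,interpolation=cv2.INTER_CUBIC); print(x0,y0,r.shape)
    X=[0,400][k]; o[:r.shape[0],X:X+r.shape[1]]=r[:600,:400]
cv2.imwrite("pics/z3.png",o)
```

```text
18.6917
[266 150] [258 139]
226 105 (360, 320, 3)
203 64 (540, 396, 3)
```

View pics/z3.png

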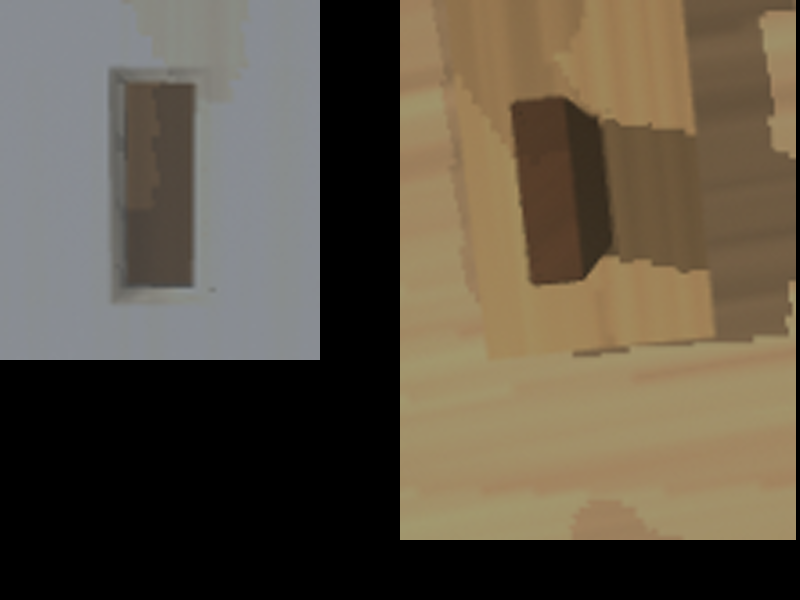

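Window: inner opening x 124–194, y 82–287, outer rim centred on (159,185). Blank top face: (512,102), (565,97), (582,280), (531,284).

```bash
python3 - <<'E'
from h import *
c,_=load("w4"); w=np.array([(124,82),(194,82),(194,287),(124,287)])/4+[226,105]
W=quad(cast(c,w,87,True)); print("win",W)
sc,_=load("w3"); print("screws",quad(cast(sc,[(365,46),(512,98),(465,264),(323,243)],90,True)))
c,_=load("w5"); b=(np.array([(512,102),(565,97),(582,280),(531,284)])-[400,0])/3.6+[203,64]
B=quad(cast(c,b,140,True)); print("blank",B)
p=B[0]; o=down(B[1]+np.pi)
s=B[2]
if abs(s[1]-40)<4 and abs(s[0]-12)<3.5:
    env.grip(1.0); env.move_pose([*p,340],o)
    print("hit",env.move_linear([*p,270],speed=100,contact_N=10))
    env.grip(0.0,40); q=env.get_obs(); print(q["grip_width"],q["gripper_force"],q["force"],q["ee_pos"])
    env.move_linear([*p,350],speed=100)
    q=env.get_obs(); print(q["grip_width"],q["force"],q["time"])
    # over the window, 8 mm clear
    env.move_pose([*W[0],90+25+260],down(W[1]+np.pi)); env.hold(.3)
    snap("wrist","w6"); snap("side","s6"); q=env.get_obs(); print(q["time"],q["force"],q["ee_pos"],q["joint_pos"])
E
python3 - <<'E'
import cv2,numpy as np
a=cv2.imread("pics/w6.png")[80:380,80:480]; b=cv2.imread("pics/s6.png")[130:280,200:400]
cv2.imwrite("pics/z4.png",np.hstack([a,cv2.resize(b,(400,300),interpolation=cv2.INTER_CUBIC)]))
E
```

```text
win (array([567.2,  41.2]), -0.176, [14.0, 42.0, 14.4, 42.1])
screws (array([567.3,  41.6]), -0.182, [177.1, 197.1, 175.8, 195.8])
blank (array([ 526.6, -290.6]), -0.086, [11.2, 39.3, 10.9, 39.2])
hit False
0.13369780933489034 39.86122727394104 [-0.15168739 -0.07786811  1.11372781] [ 526.68828471 -290.70607574  270.21043147]
0.13641861397896307 [ 0.63962976  1.155247   -0.96671688] 21.8917
23.5583 [ 0.39420046 -0.50856742 -0.29605025] [567.26908685  40.68566679 374.95821796] [-4.98477023e-02  3.42979562e-01  1.61537717e+00  2.60725060e-06
  1.18328667e+00 -1.44379542e+00]
```

View pics/z4.png

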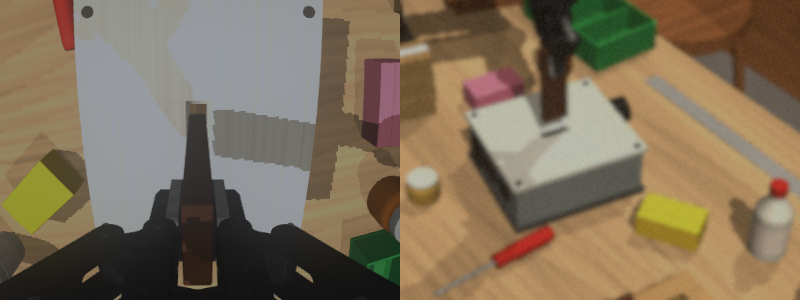

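The blank is held upright just over the window. Now a guarded descent.

Run:
```python
from h import *
q=env.get_obs(); f0=q["force"]; x,y=567.2,41.2
h=env.move_linear([x,y,328],speed=25,contact_N=5)
q=env.get_obs(); d=q["force"]-f0
print(h,q["ee_pos"].round(2),d.round(2),q["wrist_torque"].round(3),q["grip_width"],q["time"])
```

```text
False [567.25  41.18 328.11] [-0.93  0.14 -0.19] [-0.038 -0.08  -0.036] 0.1335682321446518 25.5917
```

In freely. Now press to half travel.

Run:
```python
from h import *
f0=env.get_obs()["force"]; x,y=567.2,41.2
for z in (323,316,310):
    env.move_linear([x,y,z],speed=20); env.hold(.2); q=env.get_obs(); print(q["ee_pos"].round(2),(q["force"]-f0).round(2),q["grip_width"],q["time"])
snap("top","t7"); snap("side","s7")
a=cv2.imread("pics/s7.png")[110:260,170:370]
cv2.imwrite("pics/z5.png",cv2.resize(a,(800,600),interpolation=cv2.INTER_CUBIC))
```

```text
[567.25  41.19 323.04] [ 0.38 -0.36 -0.31] 0.13432029567490977 26.1917
[567.35  41.19 316.19] [0.94 0.71 2.07] 0.13684872942889909 26.8917
[567.35  41.2  310.15] [1.53 0.59 3.32] 0.13702907276565324 27.5417
```

View pics/z5.png

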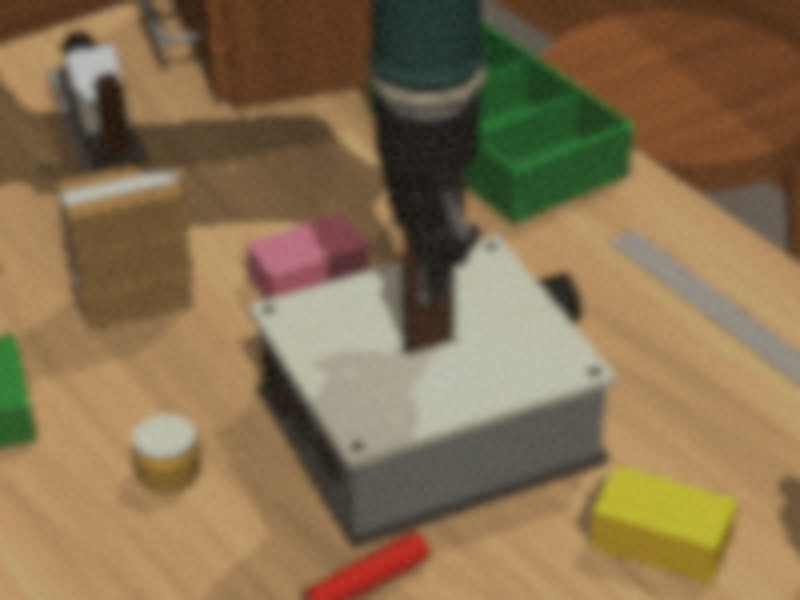

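The column stands straight at (125,250). The blank is through the window at (430,345), and the spring force rises as it should, 3.3–3.6 N at half travel.

```bash
python3 -c "
from plant import env
print(env.job_done())"
```

```text
the job is handed in; nothing more can be done
None
```

I handed the job in at about 28 s: both cartons are stacked squarely on the lone one and released, and the blank is gripped upright in the window, pressing the shoe to about half travel (about 3.3 N measured, 4 N expected); the hand-in call returned no verdict.

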